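# Tumble the two-port valve block over the step

## Robot

A 7-joint arm with a two-finger parallel gripper is mounted at the origin on a cart in front of the work surface, level with it; the furniture and walls round the work are solid. World frame = base frame: x ahead of the robot, y to its left, z up, the work surface at z = 0. Lengths are in mm, angles in rad, forces in N, time in s.
With the tool pointing down it reaches from about 400 to 875 mm from the base axis. Payload 4.4 kg.
Tool frame: the origin (TCP) lies midway between the tips of the shut fingers; the grasp point (between the pads) lies 19 mm behind it (ctrl.grip_point_offset is the distance from the TCP to the grasp point, in mm); z points along the fingers, y is the direction in which the jaws open and shut (so a half turn about z gives the same grasp; the last joint's range is limited). The gripper opens to 85 mm and grips with 20 to 120 N. Pads are 22 mm wide; open, the fingers measure 114 mm over their backs; the gripper's body (76 mm by 85 mm) begins 54 mm behind the grasp point. The pads swing forward as they close: fully open they stand 13 mm farther back than shut.
Start: joints at [1.27, 0.628, 0.038, 1.517, -0.027, 0.996, -0.02], TCP at [151.249, -632.172, 231.313] pointing down, gripper open.
Joint ranges: [-3.06, 3.06], [-0.37, 2.12], [-1.25, 1.32], [0.18, 2.47], [-1.1, 4.24], [0.23, 1.98], [-2.94, 2.94]. Speed limits (rad/s): [2.57, 2.57, 3.14, 3.14, 3.14, 3.14, 3.14].

## Interface

Orientations are given as [roll, pitch, yaw] about the fixed x, y, z axes, in that order (R = Rz(yaw) Ry(pitch) Rx(roll)).
In Python, from cell import ctrl, imaging, models gives the robot as it stands. The module is installed in compiled form; this text tells all that it offers.
- The arm moves only by the tool drive_tool, never from a script. Its argument "deltas" is text: rows parted by semicolons, each of 5 numbers parted by spaces: the shift along the tool's x, y, z in m, then the turn about the tool's z in degrees, then the finger opening in m, from 0 to 0.0854. A call has 1 to 12 rows; each row is the pose to reach, as a shift and turn from the pose commanded when the call began, along the tool's axes at that moment; what a row does not reach only later rows make up. A row lasts 1/8 s, in which the tool goes at most 62.5 mm and 10.7 degrees, less where a joint would pass 70% of its speed; a pose out of reach is approached as far as the arm can. A call with a gripper value outside its range is refused whole. The fingers move at their own pace and stop on an object; the grip force is fixed at half the most. Time passes only in rows, so rows that repeat a pose let the fingers close. It gives the time, the measured TCP pose, the force and the opening at its end, in the units of the state.
- ctrl.read_state(): the state, without advancing time (a new reading comes with each control period).
- imaging.get_image(name): name is "side" or "top" or "wrist"; returns a dict with "color" (400x640x3 uint8, red, green, blue), "range_z" (400x640 float32, mm along the optical axis (not along the pixel's ray), 0 where there is no reading), "vfov" (degrees; the focal length in pixels is half the picture's height over the tangent of half this angle, whatever the lens; pixels are square), "cx", "cy" (the principal point, pixels), "extrinsics" (4x4, takes a point from camera to world coordinates). Camera axes: x right, y down, z forward; pixel columns grow to the right and rows downward; lengths in mm; the calibration is good to about 2 mm. A picture is of the moment at which its call begins.
- ctrl.finish_job(): hands the job in, once; it reports no verdict.
Trained networks look in a picture, given as the dict that the camera call returned (one of the last four; its "shot" number tells which), for a name from the list of things; names that differ only in an ending like _2 or _b are one class to them, and where a whole thing is asked for, a point or a joint stands for the part that bears it (a point fixed in the world has none). Each returns a list of dicts, best first, with "score" (0 to 1); they miss things now and then, are a little off and sometimes report something else, mostly with a low value. They report only what shows in the picture. A call takes as long as a camera call. They do not tell look-alikes from the thing itself.
- models.spot_in(picture, thing): "point" ([column, row] in pixels, amid what is visible of it).
- models.landmark_of(picture, thing): "point" ([column, row] in pixels: a listed point, or the origin of a listed thing).
The state is a dict: "clock": time; "qpos": joint angles; "qd": joint speeds; "tau": joint torques, N m; "eef_pos": TCP position; "tool_rot": TCP orientation; "force": force on the tool from outside, world axes, zero at the start; "torque": the same for the moment, N m; "width": finger opening in mm.
Only numpy, scipy, OpenCV 4.12 (cv2) and the standard library are available. Lean on these libraries where they do the work, as an engineer would, in place of code of your own. Each camera call takes 0.05 s, during which the arm holds its last target.

## Task

Two steel valve blocks stand on the upper deck of the aluminium turning stand in front of the filter manifold. Push the taller one, which has two ports in its side, over the step without lifting it, so that it tumbles over and comes to rest flat on the lower deck with its two ports facing straight up. Leave the shorter, one-port block standing where it is on the upper deck.

Things in the scene. Friction and masses are not known exactly. Their poses are not given: they have to be found in the camera images.
- turning_stand: Fixed aluminium stand on legs, 126 (x) x 195 mm (y), one 22 mm step falling to its -y. Origin: on the worktop below the middle of the step's edge; z up, axes about the world's, yaw within 7 deg. Upper deck: z = 156 mm, y = 0 (edge) to +80 mm. Lower deck: z = 134 mm, y = 0 to -109 mm, then a 10 mm high stop lip. The blocks stand 32 mm either side of its middle, 20 mm apart; which is where varies
- tall_block_center (a point): Centre of the taller steel block, 44 x 44 x 60 mm high, about 0.35 kg, 30 to 38 mm behind the step's edge; z up at the start. Two round flush ports, one above the other, in its +y side, which starts facing away from the step (within 6 deg). Pushed low down it slides, and tips over the edge by itself once its centre is past it; pushed high up it may topple early and hang on the step
- short_block_center (a point): Centre of the shorter steel block, 44 x 44 x 38 mm high, one round flush port in its +y side, upright beside the taller one on the upper deck; z up. It must stay there
Not all that is in view belongs to the job. What is shaped like the part that bears tall_block_center but pink or turquoise is not meant.

How it is judged:
By the outcome, as a careful person would: the job done as asked, in the order asked, and still so for the second after the job is handed in, with the robot touching nothing.
It also fails if it takes over 29 s, if anything falls off the work surface, if the arm or the gripper's body presses on something with over 40 N, if the wrist force passes 120 N, or if a joint passes its speed limit or range.

## Working session

There is one attempt and no reset: what is moved stays moved. The work goes in short steps, Python scripts to look and compute and a tool call to move; the robot and the scene stay as the last step left them, time stands still between calls to the robot, and variables do not carry over. Pictures are saved under pics/ and viewed, and the job is handed in when it is done.

Besides the shell and the picture viewer there is one more tool, called as name(argument=value, ...), one argument or row to a line, values as JSON. drive_tool: Moves the arm, as the interface text tells. Its arguments: {"type":"object","properties":{"deltas":{"type":"string"}},"required":["deltas"]}

```bash
mkdir -p pics
cat > h.py <<'E'
import numpy as np,cv2
from cell import ctrl,imaging,models
def px2w(im,u,v,z=None):
    f=200/np.tan(np.radians(im['vfov'])/2)
    d=im['range_z'][int(round(v)),int(round(u))] if z is None else z
    p=np.array([(u-im['cx'])/f*d,(v-im['cy'])/f*d,d,1]); return (np.array(im['extrinsics'])@p)[:3]
def save(im,n): cv2.imwrite('pics/'+n+'.png',im['color'][:,:,::-1])
def cloud(im):
    f=200/np.tan(np.radians(im['vfov'])/2); d=im['range_z']
    v,u=np.mgrid[0:400,0:640]
    P=np.stack([(u-im['cx'])/f*d,(v-im['cy'])/f*d,d,np.ones_like(d)],-1)
    return (P@np.array(im['extrinsics']).T)[...,:3]
E
python3 - <<'E'
from h import *
for n in ['side','top','wrist']:
    im=imaging.get_image(n); save(im,n+'0'); print(n,np.round(im['extrinsics'],2).tolist(),im['vfov'])
    for t in ['turning_stand','tall_block_center','short_block_center']:
        for k in ['spot_in','landmark_of']:
            for r in getattr(models,k)(im,t)[:3]:
                u,v=r['point'];print(t,k,np.round([u,v],1),round(r['score'],2),np.round(px2w(im,u,v)))
print(ctrl.read_state())
E
```

```text
side [[-0.52, 0.74, -0.42, 963.05], [0.85, 0.46, -0.25, 420.59], [0.01, -0.49, -0.87, 928.43], [0.0, 0.0, 0.0, 1.0]] 44.61186983292038
turning_stand spot_in [371.5 170.4] 0.63 [464. 250. 135.]
turning_stand landmark_of [380.1 198.7] 0.7 [438. 274.   7.]
tall_block_center spot_in [400.3 166.2] 0.92 [481. 307. 217.]
tall_block_center spot_in [283.5 318.5] 0.88 [780. 250.  60.]
tall_block_center spot_in [322.1 142.1] 0.72 [408. 107.  59.]
tall_block_center landmark_of [285.4 318.7] 0.8 [779. 253.  62.]
tall_block_center landmark_of [399. 167.] 0.56 [484. 306. 217.]
short_block_center spot_in [418.  143.1] 0.88 [402. 308. 193.]
short_block_center landmark_of [414.6 146.5] 0.69 [414. 306. 196.]
top [[-0.04, -0.97, 0.25, 379.06], [-1.0, 0.03, -0.01, 212.36], [0.0, -0.25, -0.97, 961.53], [0.0, 0.0, 0.0, 1.0]] 57.304852493048834
turning_stand spot_in [304.3 265. ] 0.86 [433. 236. 135.]
turning_stand landmark_of [294.6 269.3] 0.96 [425. 258. 134.]
tall_block_center spot_in [299.9 140.9] 0.91 [761. 242.  61.]
tall_block_center spot_in [273.9 248.5] 0.88 [463. 295. 216.]
tall_block_center spot_
[... 465 characters left out ...]
0.0, 0.0, 1.0]] 59.804891138633316
{'clock': 1.05, 'qpos': array([ 1.27018923,  0.62841694,  0.03849204,  1.51739358, -0.02700338,
        0.99627557, -0.02000613]), 'qd': array([ 0.00110619,  0.00194432,  0.00056292,  0.00095123, -0.00059105,
        0.00184577,  0.0001622 ]), 'tau': array([ 8.91697146e-04, -5.63280773e+01,  1.22550867e+00, -1.93786794e+01,
        1.07743175e-02,  1.61869382e-03, -2.75400754e-05]), 'eef_pos': array([ 151.26367711, -632.17906448,  231.30434479]), 'tool_rot': array([ 3.14156890e+00, -4.36354087e-05,  2.34780709e-01]), 'force': array([-0.3898935 , -0.16222692,  0.14402954]), 'torque': array([-0.01326953,  0.00648032, -0.02957702]), 'width': 85.42537580014272}
```

View images.

Run:
```python
import cv2,numpy as np
a=cv2.imread('pics/side0.png');b=cv2.imread('pics/top0.png')
A=cv2.resize(a[80:360,200:500],None,fx=2.6,fy=2.1);B=cv2.resize(b[100:340,190:430],None,fx=2.5,fy=2.5)
cv2.imwrite('pics/A.png',A);cv2.imwrite('pics/B.png',B)
```

```text
(no output)
```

View pics/A.png

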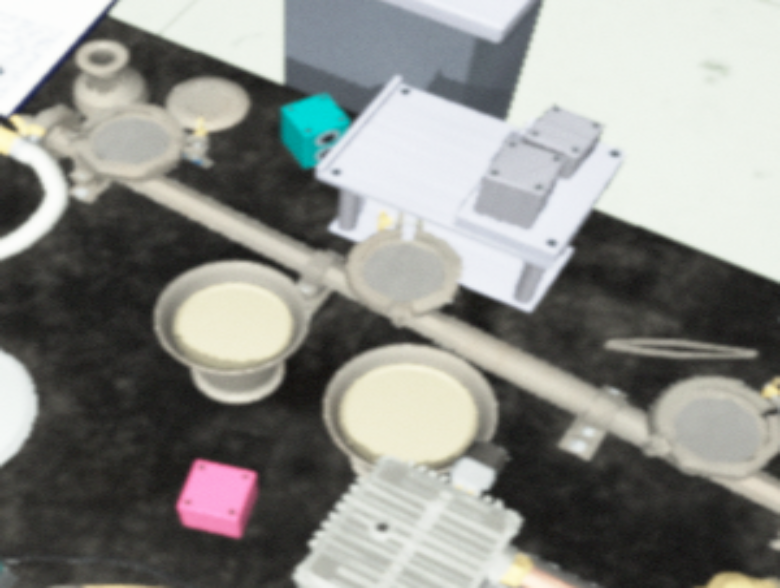

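View pics/B.png

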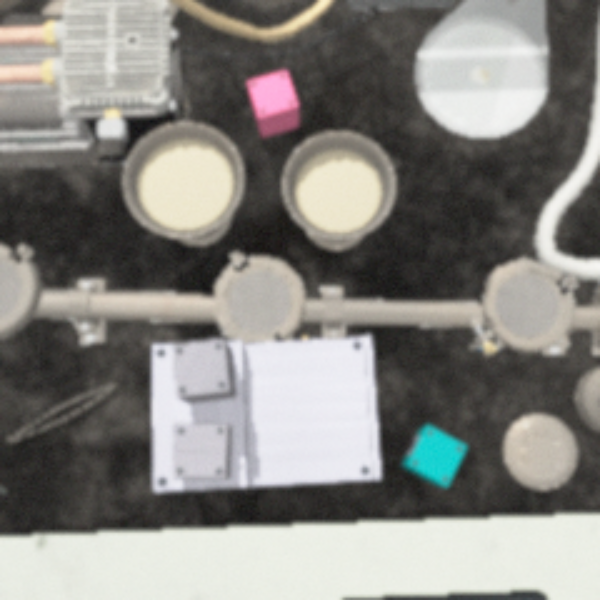

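View pics/side0.png

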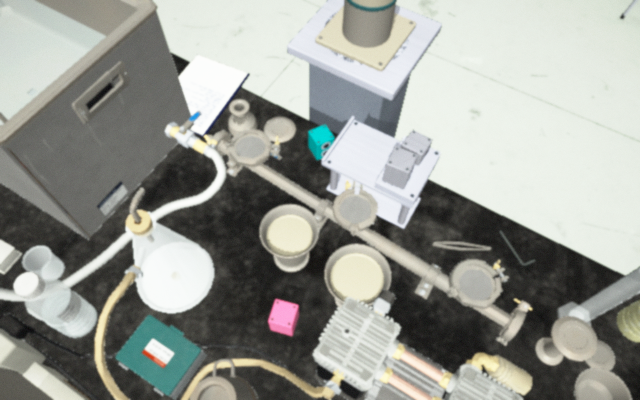

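View pics/top0.png

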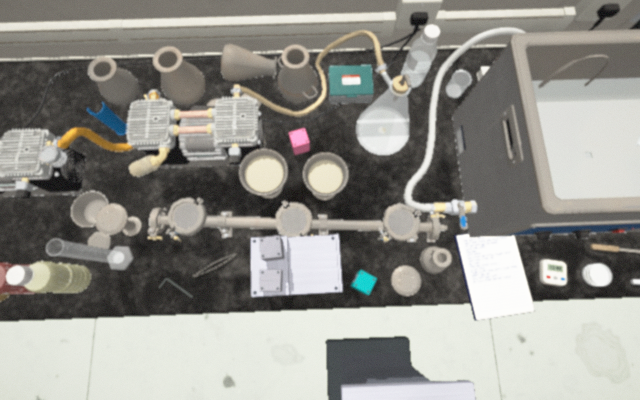

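Run:
```python
from h import *
ims={n:imaging.get_image(n) for n in['top','side']}
from scipy import ndimage
for n,im in ims.items():
    C=cloud(im); ok=im['range_z']>0
    X,Y,Z=C[...,0],C[...,1],C[...,2]
    reg=ok&(X>340)&(X<530)&(Y>120)&(Y<360)
    for nm,lo,hi in[('tall',209,223),('short',187,201),('upper',150,162),('lower',129,141),('lip',142,147)]:
        m=reg&(Z>lo)&(Z<hi)
        l,k=ndimage.label(m)
        if k==0: continue
        s=ndimage.sum(m,l,range(1,k+1)); m=l==1+np.argmax(s)
        P=C[m]; r=cv2.minAreaRect(P[:,:2].astype(np.float32))
        print(n,nm,m.sum(),np.round(P.mean(0),1),'z med',np.round(np.median(P[:,2]),1),'rect',np.round(r[0],1),np.round(r[1],1),round(r[2],1))
    if n=='top':
        print('hmap (max z per 100mm cell) rows y -700..500')
        for y in range(-700,500,100):
            print(y,[int(np.percentile(Z[q],99)) if (q:=ok&(X>=x)&(X<x+100)&(Y>=y)&(Y<y+100)).sum()>5 else None for x in range(100,900,100)])
        q=ok&(X>495)&(X<640)&(Y>150)&(Y<420)
        for x in range(490,600,15): print(x,[int(np.percentile(Z[q],98)) if (q:=ok&(X>=x)&(X<x+15)&(Y>=y)&(Y<y+30)).sum()>2 else None for y in range(100,440,30)])
print(ctrl.read_state()['clock'])
```

```text
top tall 477 [466.2 302.9 215.1] z med 215.2 rect [466.6 303.2] [43.9 44.6] 4.5
top short 471 [400.7 306.2 193.3] z med 193.4 rect [401.  306.5] [43.7 42. ] 88.1
top upper 1134 [426.8 315.  155.4] z med 155.5 rect [433.6 312.1] [125.6  79.9] 1.1
top lower 2814 [434.1 217.9 133.4] z med 133.4 rect [435.5 217.6] [126.  109.9] 1.1
top lip 69 [441.1 160.5 143.8] z med 143.7 rect [441.3 160.6] [61.3  5.8] 0.7
hmap (max z per 100mm cell) rows y -700..500
-700 [-790, -790, 12, 27, None, None, None, None]
-600 [-789, -790, 32, 137, None, 221, 222, 262]
-500 [-791, -789, 32, 257, 222, 222, 222, 350]
-400 [-791, -792, 20, 350, 351, 222, 355, 351]
-300 [-790, 9, 12, 351, 352, 351, 351, 351]
-200 [2, 11, 12, 349, 351, 351, 351, 350]
-100 [2, -790, 8, 111, 113, 40, 225, 234]
0 [2, -791, 61, 112, 114, 3, 292, 279]
100 [2, -791, 143, 145, 116, 118, 116, 47]
200 [-790, -791, 194, 216, 113, 120, 106, 59]
300 [-791, -792, 195, 217, 96, 158, 188, 187]
400 [-790, -791, 3, 10, 114, 155, 187, 188]
490 [2, 142, 144, 135, 134, 156, 156, 158, 156, 3, 2, 2]
505 [2, 2, 32, 30, 113, 113, 113, None, 0, 3, 2, 2]
520 [53, 52, 54, 106, 113, 104, 113, 43, 3, 2, 3, 32]
535 [53, 53, 56, 110, 112, 104, 113, 55, 55, 56, 53, 56]
550 [2, 19, 50, 51, 112, 106, 114, 55, 55, 55, 55, 58]
565 [2, 2, 5, 4, 113, 113, 112, 2, 1, 44, 49, 52]
580 [3, 1, 2, 3, 1, 113, 112, 1, 2, 3, 2, 29]
595 [1, 118, 118, 119, 3, 2, 120, 121, 121, 3, 2, 1]
side tall 569 [468.  302.4 216.4] z med 216.8 rect [466.2 302.1] [46.1 44.2] 5.2
side short 501 [403.3 305.7 194.5] z med 194.9 rect [401.2 304.9] [44.6 46.2] 87.5
side upper 1078 [449.  328.5 156.7] z med 156.9 rect [432.8 310.8] [128.6  80.1] 0.9
side lower 3017 [440.8 218.3 135. ] z med 134.9 rect [433.6 254.2] [129.  193.4] 1.0
side lip 122 [447.5 159.7 144.6] z med 144.7 rect [446.5 159.5] [97.3  7.1] 1.2
1.15
```

```bash
cat > plan.py <<'E'
import numpy as np
def plan(start,yaw,wps,step=56):
    P=[np.array(start,float)]+[np.array(w,float) for w in wps]
    L=[0]+list(np.cumsum([np.linalg.norm(b-a) for a,b in zip(P,P[1:])]))
    n=int(np.ceil(L[-1]/step))
    for s in np.linspace(0,L[-1],n+1)[1:]:
        p=[np.interp(s,L,[q[i] for q in P]) for i in range(3)]
        d=np.array(p)-P[0];c,sn=np.cos(yaw),np.sin(yaw)
        print(np.round([(d[0]*c+d[1]*sn)/1e3,(d[0]*sn-d[1]*c)/1e3,-d[2]/1e3],3),np.round(p))
E
python3 - <<'E'
from h import *
im=imaging.get_image('top');C=cloud(im);ok=im['range_z']>0;X,Y,Z=C[...,0],C[...,1],C[...,2]
for y in range(-650,-50,50):
    q=ok&(Y>=y)&(Y<y+50)&(Z>100); print(y, round(float(np.percentile(X[q],1))) if q.sum()>5 else None)
from plan import *
plan([151,-632,231],.2348,[[250,-560,420],[390,-390,430],[480,-190,430]])
E
```

```text
-650 1079
-600 492
-550 493
-500 489
-450 487
-400 485
-350 481
-300 490
-250 490
-200 498
-150 509
-100 941
[ 0.028 -0.012 -0.047] [ 175. -614.  278.]
[ 0.056 -0.023 -0.093] [ 200. -597.  324.]
[ 0.083 -0.035 -0.14 ] [ 224. -579.  371.]
[ 0.111 -0.046 -0.186] [ 248. -561.  417.]
[ 0.154 -0.078 -0.191] [ 283. -520.  422.]
[ 0.199 -0.112 -0.194] [ 318. -477.  425.]
[ 0.243 -0.145 -0.196] [ 353. -435.  427.]
[ 0.287 -0.178 -0.199] [ 389. -392.  430.]
[ 0.321 -0.222 -0.199] [ 412. -342.  430.]
[ 0.355 -0.266 -0.199] [ 435. -291.  430.]
[ 0.389 -0.309 -0.199] [ 457. -241.  430.]
[ 0.423 -0.353 -0.199] [ 480. -190.  430.]
```

drive_tool(
  deltas="0.028 -0.012 -0.047 -6 0.016; 0.056 -0.023 -0.093 -12 0.016; 0.083 -0.035 -0.14 -18 0.016; 0.111 -0.046 -0.186 -24 0.016; 0.154 -0.078 -0.191 -30 0.016; 0.199 -0.112 -0.194 -36 0.016; 0.243 -0.145 -0.196 -42 0.016; 0.287 -0.178 -0.199 -48 0.016; 0.321 -0.222 -0.199 -54 0.016; 0.355 -0.266 -0.199 -60 0.016; 0.389 -0.309 -0.199 -66 0.016; 0.423 -0.353 -0.199 -72 0.016",
)

```text
clock: 2.7
eef_pos: [481.0, -188.9, 430.6]
tool_rot: [3.141, 0.001, 1.494]
force: [0.1, 0.5, -0.3]
width: 16.0
```

Run:
```python
from plan import *
plan([480,-190,430],1.4914,[[500,50,400],[490,230,340],[466,345,270]],step=52)
```

```text
[0.051 0.    0.006] [ 484. -139.  424.]
[0.103 0.    0.013] [489. -88. 417.]
[0.154 0.001 0.019] [493. -36. 411.]
[0.205 0.001 0.026] [497.  15. 404.]
[ 0.256 -0.001  0.035] [499.  65. 395.]
[ 0.305 -0.008  0.051] [496. 114. 379.]
[ 0.353 -0.014  0.068] [494. 163. 362.]
[ 0.402 -0.021  0.084] [491. 212. 346.]
[ 0.447 -0.031  0.107] [484. 258. 323.]
[ 0.49  -0.044  0.134] [475. 301. 296.]
[ 0.532 -0.056  0.16 ] [466. 345. 270.]
```

drive_tool(
  deltas="0.051 0 0.006 -1 0.016; 0.103 0 0.013 -2 0.016; 0.154 0.001 0.019 -3 0.016; 0.205 0.001 0.026 -4 0.016; 0.256 -0.001 0.035 -5 0.016; 0.305 -0.008 0.051 -5.5 0.016; 0.353 -0.014 0.068 -5.5 0.016; 0.402 -0.021 0.084 -5.5 0.016; 0.447 -0.031 0.107 -5.5 0.016; 0.49 -0.044 0.134 -5.5 0.016; 0.532 -0.056 0.16 -5.5 0.016; 0.532 -0.056 0.16 -5.5 0.016",
)

```text
clock: 4.2
eef_pos: [463.8, 347.6, 268.4]
tool_rot: [-3.137, -0.0, 1.594]
force: [-0.8, -0.7, 0.3]
width: 16.3
```

Run:
```python
from h import *
im=imaging.get_image('wrist');save(im,'w1');print(ctrl.read_state()['tool_rot'],ctrl.read_state()['eef_pos'])
C=cloud(im);Z=C[...,2];m=(im['range_z']>0)&(Z>209)&(Z<223)&(C[...,1]>250)&(C[...,0]>435)
if m.sum()>20: print(m.sum(),cv2.minAreaRect(C[m][:,:2].astype(np.float32)))
```

```text
[-3.13972338e+00  7.03477546e-04  1.59069617e+00] [465.65447494 345.42404379 269.43071283]
2162 ((469.20404052734375, 302.3514404296875), (45.818485260009766, 32.659576416015625), 88.71454620361328)
```

View pics/w1.png

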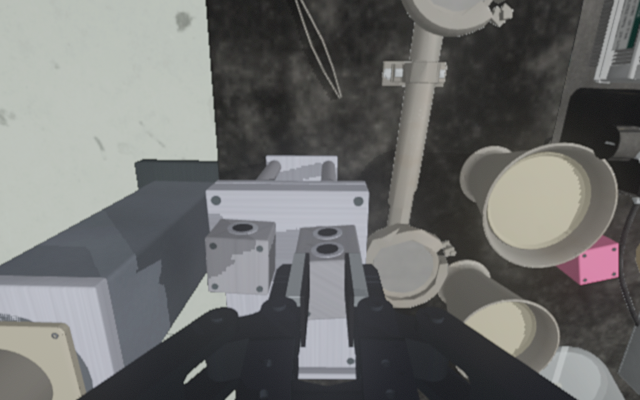

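drive_tool(
  deltas="0 0 0.04 0 0.016; 0 0 0.08 0 0.016; 0 0 0.1 0 0.016; 0 0 0.107 0 0.016; 0 0 0.107 0 0.016; -0.005 0 0.107 0 0.016; -0.009 0 0.107 0 0.016; -0.013 0 0.107 0 0.016; -0.017 0 0.107 0 0.016; -0.021 0 0.107 0 0.016; -0.025 0 0.107 0 0.016; -0.028 0 0.107 0 0.016",
)

```text
clock: 5.75
eef_pos: [467.3, 315.7, 163.1]
tool_rot: [-3.141, 0.001, 1.587]
force: [0.6, 1.3, 0.1]
width: 15.5
```

Run:
```python
from h import *
s=ctrl.read_state();print(s['eef_pos'],s['tool_rot'],s['force'])
im=imaging.get_image('side')
cv2.imwrite('pics/s2.png',cv2.resize(im['color'][90:230,310:470,::-1],None,fx=4,fy=4))
for n in['top','side']:
    im=imaging.get_image(n)
    C=cloud(im);Z=C[...,2];m=(im['range_z']>0)&(Z>211)&(Z<220)&(C[...,1]>240)&(C[...,1]<320)&(C[...,0]>435)
    if m.sum()>20: print(m.sum(),cv2.minAreaRect(C[m][:,:2].astype(np.float32)))
    if n=='top': cv2.imwrite('pics/t2.png',cv2.resize(im['color'][200:320,220:380,::-1],None,fx=4,fy=4))
```

```text
[467.27608753 315.72756924 163.1254752 ] [-3.14122849e+00  5.43895788e-04  1.58714840e+00] [0.64240036 1.25954502 0.13786618]
433 ((471.81353759765625, 286.0233459472656), (70.85111999511719, 49.428009033203125), 71.01537322998047)
```

View pics/s2.png

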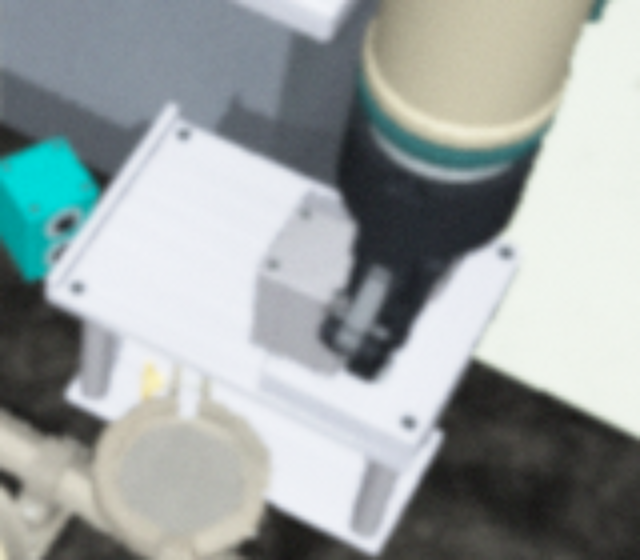

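View pics/t2.png

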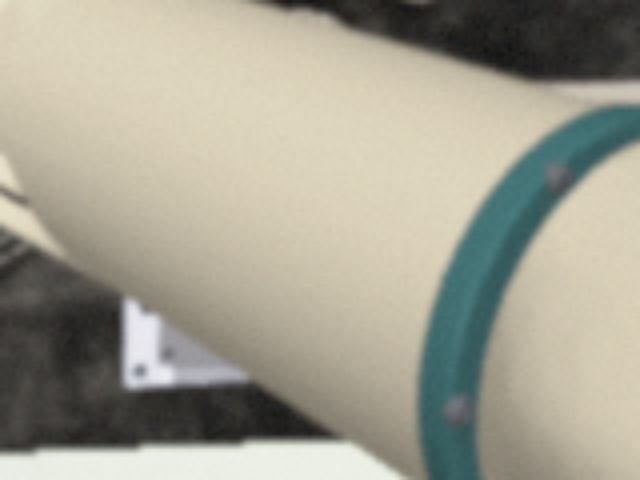

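drive_tool(
  deltas="-0.003 0 0 0 0.016; -0.005 0 0 0 0.016; -0.007 0 0 0 0.016; -0.009 0 0 0 0.016; -0.0105 0 0 0 0.016; -0.012 0 0 0 0.016; -0.013 0 0 0 0.016; -0.014 0 0 0 0.016; -0.015 0 0 0 0.016; -0.015 0 0 0 0.016",
)

```text
clock: 7.15
eef_pos: [467.4, 300.2, 163.0]
tool_rot: [-3.141, 0.002, 1.587]
force: [0.1, 0.3, 0.3]
width: 16.2
```

Run:
```python
from h import *
s=ctrl.read_state();print(s['eef_pos'],s['force'])
im=imaging.get_image('side')
cv2.imwrite('pics/s3.png',cv2.resize(im['color'][90:230,310:470,::-1],None,fx=4,fy=4))
```

```text
[467.41032136 300.16875285 162.98844645] [0.08919813 0.25976131 0.28331969]
```

View pics/s3.png

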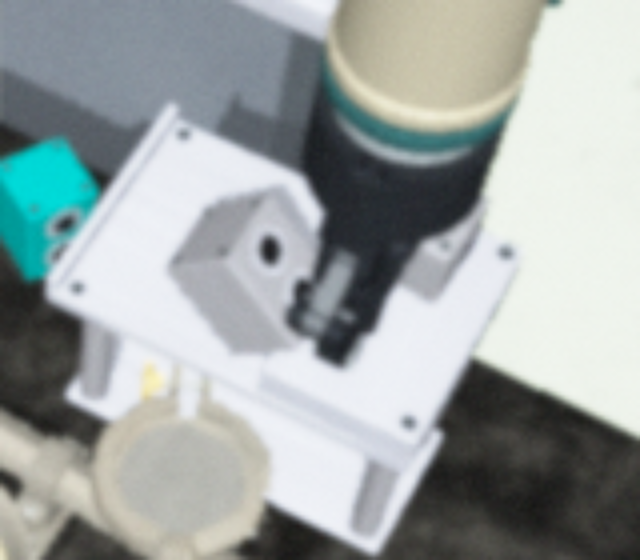

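The block is tipping (port at ~(268,250) in the crop); it may be in motion or hung. I'll hold and look.

drive_tool(
  deltas="0 0 0 0 0.016; 0 0 0 0 0.016; 0 0 0 0 0.016",
)

```text
clock: 7.58
eef_pos: [467.6, 301.1, 163.2]
tool_rot: [-3.141, 0.0, 1.587]
force: [-0.1, 0.2, 0.5]
width: 16.1
```

Run:
```python
from h import *
s=ctrl.read_state();print(s['eef_pos'],s['force'])
im=imaging.get_image('side')
cv2.imwrite('pics/s4.png',cv2.resize(im['color'][90:230,310:470,::-1],None,fx=4,fy=4))
```

```text
[467.55778413 301.10423958 163.21685312] [-0.05553801  0.15356392  0.46272542]
```

View pics/s4.png

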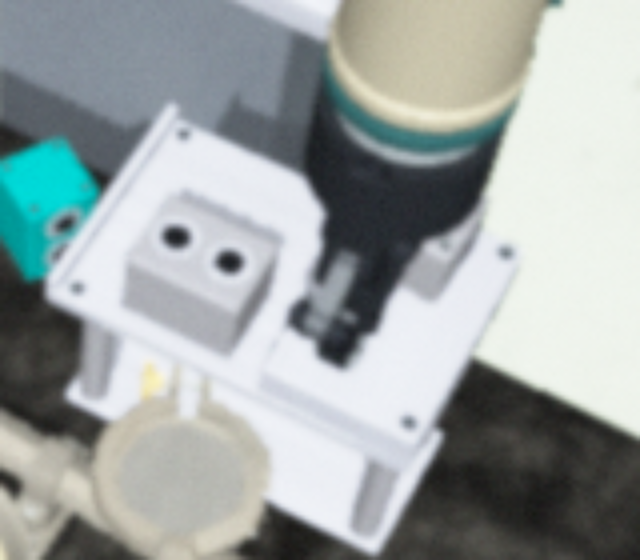

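Tumbled, with both ports up at (176,237) and (229,262) in the crop. I'll back off slightly, then raise the tool clear.

drive_tool(
  deltas="0.015 0 0 0 0.016; 0.03 0 -0.01 0 0.016; 0.035 0 -0.06 0 0.016; 0.04 0 -0.11 0 0.016; 0.06 0 -0.16 0 0.016; 0.09 0 -0.2 0 0.016; 0.12 0 -0.22 0 0.016; 0.15 0 -0.22 0 0.016; 0.15 0 -0.22 0 0.016; 0.15 0 -0.22 0 0.016",
)

```text
clock: 8.88
eef_pos: [464.7, 451.5, 383.5]
tool_rot: [-3.142, 0.0, 1.588]
force: [-0.1, -0.6, 1.0]
width: 16.1
```

Run:
```python
from h import *
s=ctrl.read_state();print(s['clock'],s['eef_pos'],s['force'])
for n in['side','top']:
    im=imaging.get_image(n)
    r=(90,230,310,470) if n=='side' else (200,320,220,380)
    cv2.imwrite('pics/%s5.png'%n,cv2.resize(im['color'][r[0]:r[1],r[2]:r[3],::-1],None,fx=4,fy=4))
    C=cloud(im);Z=C[...,2]
    for nm,lo,hi,y0,y1 in[('tall',170,186,190,290),('short',187,201,270,340)]:
        m=(im['range_z']>0)&(Z>lo)&(Z<hi)&(C[...,1]>y0)&(C[...,1]<y1)&(C[...,0]>370)&(C[...,0]<500)
        if m.sum()>20:
            P=C[m];A=np.c_[P[:,:2],np.ones(len(P))];k=np.linalg.lstsq(A,P[:,2],rcond=None)[0]
            print(n,nm,m.sum(),np.median(P[:,2]),'slope deg',np.degrees(k[:2]),cv2.minAreaRect(P[:,:2].astype(np.float32)))
```

```text
8.875 [464.7285788  451.45602393 383.45056424] [-0.0948662  -0.57163649  1.04096008]
side tall 715 178.83400551391765 slope deg [-2.29450213 -0.91397886] ((461.5985412597656, 243.6281280517578), (58.57083511352539, 110.6871109008789), 16.178712844848633)
side short 509 194.76788131619105 slope deg [-2.56711262 -0.44226416] ((401.2673645019531, 305.17291259765625), (44.80891799926758, 45.53687286376953), 86.69548034667969)
top tall 579 177.57144329370567 slope deg [0.4709083  0.01953441] ((468.3242492675781, 224.33026123046875), (44.265689849853516, 59.916481018066406), 0.9509792327880859)
```

View pics/side5.png

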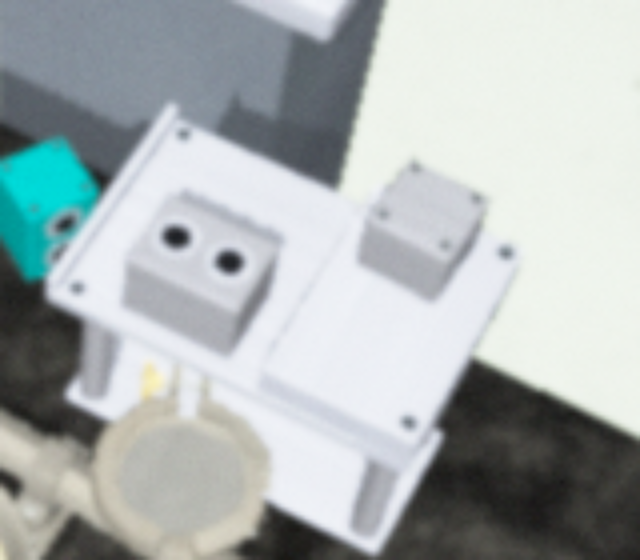

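View pics/top5.png

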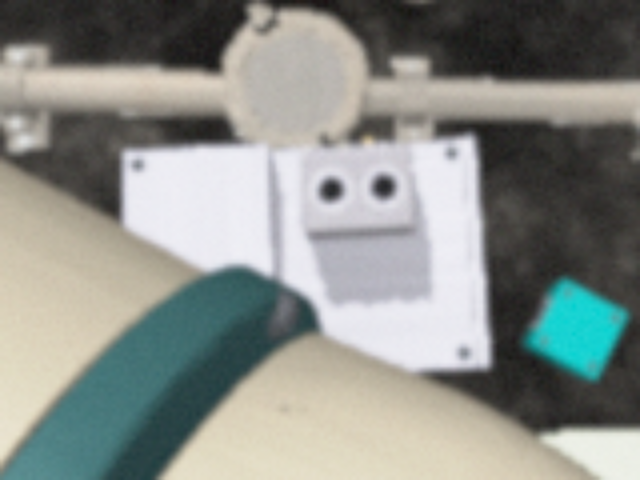

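```bash
python3 -c "
from cell import ctrl
print(ctrl.finish_job())"
```

```text
the job is handed in; nothing more can be done
None
```

The taller steel block now lies flat on the lower deck with both ports facing up, and the job is handed in. I pushed it low down with the nearly shut fingers, square to the step, until it tipped over the edge by itself. Then I drew the arm clear, at about 8.9 s on the clock.

**Tall block:** The last top picture puts its upper face at z ≈ 177.6 mm, against 178 mm expected for lying flat. Its tilt is under 0.5° and it measures 44 × 60 mm. Both ports show clearly in the side and top pictures.

**Short block:** The side camera still finds it upright at (401, 305), the same place as before the push. The arm hid it from the top camera at the end, so this rests on one camera.

**Check that disagreed:** The side camera's plane fit for the tall block gave a tilt of about 2.3°. It shows the short block, which was not moved, tilted by about 2.6° as well, and the tall block's points included other surfaces. I took this as calibration error rather than a real tilt.

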